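# Recipe tablet up, pepper mill to the front of the spice carousel

### The job

Get the pantry counter ready for the cook, who stands on the robot's side, the front: take the recipe tablet out of its dock and lean it, tall way up, back against the middle of the flour container's front face at an easy reading angle, screen to the front, and let go of it. Then turn the spice carousel until the pepper mill on it stands straight at the front, square to the counter's front edge, and finish while still keeping a firm hold on the carousel (by its knob, say) so that it cannot turn while the cook lifts the mill out. Do not lift or shift the mill or the jars on their deck, tip anything over or push the other things about.

Things in the scene. Friction and masses are not known exactly. Their poses are not given: they have to be found in the camera images.
- tablet: Loose tablet in a black case, 125 mm wide (y), 200 mm tall (z), 11 mm thick (x), 0.4 kg. Starts standing tall way up in the dock's slot, lower edge 10 mm above the counter; lifts straight out. Origin: middle of its lower edge (mid thickness). The lit screen is on its -x side (facing the robot's side at the start), the plain back on +x.
- tablet_top (a point): Middle of the tablet's upper edge, 200 mm along z from its origin.
- dock: Dark wooden dock fixed to the counter, 80 mm (x) by 150 mm (y), 40 mm high; along its y axis through the middle runs a slot 14 mm wide, 30 mm deep (floor 10 mm above the counter), open at both ends. Origin: centre of its underside. Its x axis points away from the robot's side, turned by up to 0.3 rad.
- container: Full flour container, white box with grey lid, 3 kg, standing loose: body 100 mm (x) by 160 mm (y); the lid overhangs it by 2 mm all round (front edge at x = -52 mm), its flat top is 120 mm above the counter with a 5 mm pull strip in the middle. Origin: centre of its underside. Its -x face is its front and looks to the robot's side, turned by up to 0.25 rad.
- carousel_base: Round dark steel bearing foot of the spice carousel, under the deck, fixed to the counter, radius 100 mm, 12 mm high. Origin: centre of its underside, on the carousel's vertical axis. Its axes are parallel to the world's; its -x direction is the carousel's front (straight to the counter's front edge, not aimed at the robot's base).
- turntable: Turning part of the carousel: wooden deck, radius 130 mm, upper face 28 mm above the counter, wire rail round it (52 mm above the counter), centre post with a knob. Turns endlessly either way about the vertical; friction about 0.04 N m; stays where left. Origin on the axis, 14 mm above the counter. The mill stands on its -x side: axes parallel to the world's = mill at the front.
- knob (a point): Centre of the round wooden knob on the carousel's axis, 165 mm above the counter: diameter 40 mm, from 146 to 184 mm above the counter, straight-sided from 154 to 176 mm; it stands above the jars' tops, on a post of radius 8 mm.
- mill: Pepper mill, the one tall, turned dark wooden thing on the carousel: 137 mm tall, 48 mm across its foot, waisted, with a rounded head and a small steel ball on top (165 mm above the counter); loose on the deck, its centre 95 mm from the axis. Origin: centre of its underside.
- jar1: Spice jar, glass with paper band and steel cap, 46 mm across, 90 mm tall, loose on the deck with its centre 95 mm from the axis. The five jars are alike and share the deck with the mill at 60 degree spacing; their tops are 118 mm above the counter. Origin: centre of its underside.
- jar2: Spice jar like jar1.
- jar3: Spice jar like jar1.
- jar4: Spice jar like jar1.
- jar5: Spice jar like jar1.
- can_a: Bystander: white lidded can, 84 mm across, 104 mm tall, loose. Origin: centre of its underside.
- can_b: Bystander: white lidded can like can_a.
- mug: Bystander: white mug, 76 mm across, 90 mm tall, handle on its +y side, loose. Origin: centre of its underside.
There are look-alikes about, which are no part of the job. What is shaped like the tablet but pink is not meant. What is shaped like the container but pink is not meant.

How it is judged:
By the outcome, as a careful person would: the job done as asked, in the order asked, and still so for the second after the job is handed in, while the arm keeps its last pose, push and grip.
It also fails if it takes over 69 s, if anything falls off the work surface, if the arm or the gripper's body presses on something with over 40 N, if the wrist force passes 120 N, or if a joint passes its speed limit or range.

### The arm

A 6-joint arm with a two-finger parallel gripper is mounted at the origin on the work surface. World frame = base frame: x ahead of the robot, y to its left, z up, the work surface at z = 0. Lengths are in m, angles in rad, forces in N, time in s.
With the tool pointing down it reaches from about 0.375 to 0.9 m from the base axis. Payload 3.1 kg.
Tool frame: the origin (TCP) lies between the finger pads; the fingertips stand manip.finger_overhang ahead of it and the grasp point (between the pads) lies 5 mm behind it (manip.finger_overhang is the distance from the TCP to the fingertips, in m); z points along the fingers, y is the line along which they close (so a half turn about z gives the same grasp; the last joint's range is limited). The gripper opens to 85 mm and grips with 20 to 120 N. Pads are 22 mm wide; open, the fingers measure 114 mm over their backs; the gripper's body (76 mm by 85 mm) begins 54 mm behind the grasp point. The pads swing forward as they close: fully open they stand 13 mm farther back than shut.
Start: joints at [1.087, 0.527, 1.433, -0, 1.181, -0.178], TCP at [0.188, 0.596, 0.245] pointing down, gripper open.
Joint ranges: [-3.08, 3.08], [-0.75, 2.2], [0.22, 2.44], [-1.43, 4.57], [0, 2.65], [-2.85, 2.85]. Speed limits (rad/s): [2.79, 2.79, 3.14, 3.14, 3.14, 3.14].

### API

Orientations are given as a unit quaternion [x, y, z, w].
In Python, from station import manip gives the robot as it stands.
- The arm moves only by the tool drive_tool, never from a script. Its argument "plan" is a list of rows, each a list of 7 numbers: the shift along the tool's x, y, z in m, then the turn, a rotation vector about the tool's x, y, z in degrees, then the opening, from -1 (shut) to 1 (fully open). In form: [[x, y, z, wx, wy, wz, gripper], ...]. A call has 1 to 10 rows; each row shifts and turns the commanded pose from where the row before left it, along the tool's axes as they then stand; what a row does not reach is not made up. A row lasts 1/10 s, in which the tool goes at most 50 mm and 8.59 degrees, less where a joint would pass 70% of its speed; a pose out of reach is approached as far as the arm can. A call is refused whole if a number of a shift passes 0.05 or a number of a turn 8.59, either way. A call with a gripper value outside its range is refused whole. The fingers move at their own pace and stop on an object; "newtons" is the grip in N (left out, the last holds). Time passes only in rows, so rows that do not move let the fingers close. It gives the time, the measured TCP pose, the force, the opening and the grip force at its end, in the units of the state.
- manip.sense(): the state, without advancing time (a new reading comes with each control period).
- manip.snapshot(name): name is "side" or "top"; returns a dict with "image" (420x560x3 uint8, red, green, blue), "z_map" (420x560 float32, m along the optical axis (not along the pixel's ray), 0 where there is no reading), "fov_y" (degrees; the focal length in pixels is half the picture's height over the tangent of half this angle, whatever the lens; pixels are square), "cx", "cy" (the principal point, pixels), "k1" (the pictures are not rectified: a ray, as slopes to the right and down, at radius r is drawn at 1 + k1 r^2 times it, then the intrinsics apply), "extrinsics" (4x4, takes a point from camera to world coordinates). Camera axes: x right, y up, looking along -z (the intrinsics and any distortion apply to the point x, -y, -z); pixel columns grow to the right and rows downward; lengths in m; the calibration is good to about 2 mm. A picture is of the moment at which its call begins.
- manip.sign_off(): hands the job in; it is judged then, once.
The state is a dict: "t": time; "q": joint angles; "qd": joint speeds; "tau": joint torques, N m; "tcp_pos": TCP position; "tool_rot": TCP orientation; "force": force on the tool from outside, world axes, zero at the start; "ft_torque": the same for the moment, N m; "finger_gap": opening from 0.0 (shut) to 1.0 (fully open); "gripper_force": force on a finger pad.
Only numpy, scipy, OpenCV 4.12 (cv2) and the standard library are available. Lean on these libraries where they do the work, as an engineer would, in place of code of your own. Each camera call takes 0.05 s, during which the arm holds its last target. There are 200 camera calls.

## Working session

There is one attempt and no reset: what is moved stays moved. The work goes in short steps, Python scripts to look and compute and a tool call to move; the robot and the scene stay as the last step left them, time stands still between calls to the robot, and variables do not carry over. Pictures are saved under pics/ and viewed, at most 10 in all, crops included, and the job is handed in when it is done.

Besides the shell and the picture viewer there is one more tool, called after "Request:" by a JSON object that holds its "name" and its "arguments". drive_tool: Moves the arm, as the interface text tells. Its arguments: {"type":"object","properties":{"plan":{"type":"array"},"newtons":{"type":"number"}},"required":["plan"]}

```bash
mkdir -p pics; ls; cat > h.py <<'E'
import numpy as np, cv2
from station import manip
def snap(n):
    s=manip.snapshot(n); np.savez(f'{n}.npz',**s); return s
def load(n): return dict(np.load(f'{n}.npz'))
def K(s):
    f=210/np.tan(np.radians(float(s['fov_y']))/2)
    return np.array([[f,0,float(s['cx'])],[0,f,float(s['cy'])],[0,0,1]]),np.array([float(s['k1']),0,0,0,0])
def cloud(s):
    k,d=K(s); v,u=np.mgrid[0:420,0:560]
    p=cv2.undistortPoints(np.stack([u,v],-1).reshape(-1,1,2).astype(np.float64),k,d).reshape(420,560,2)
    z=s['z_map'].astype(float); c=np.stack([p[...,0]*z,-p[...,1]*z,-z,np.ones_like(z)],-1)
    w=(c@np.array(s['extrinsics']).T)[...,:3]; w[z<=0]=np.nan; return w
E
python3 - <<'E'
from h import *
for n in('side','top'):
    s=snap(n); im=cv2.cvtColor(s['image'],cv2.COLOR_RGB2BGR)
    cv2.imwrite(f'pics/{n}0.png',cv2.resize(im,(800,600),interpolation=cv2.INTER_CUBIC))
    print(n,np.round(s['extrinsics'],3).tolist(),s['fov_y'],s['k1'])
print(manip.sense(),manip.finger_overhang)
E
```

```text
pics
side [[0.719, 0.37, -0.589, -0.354], [-0.695, 0.399, -0.598, -0.927], [0.014, 0.839, 0.544, 0.993], [0.0, 0.0, 0.0, 1.0]] 43.501115511996105 0.008724816854081326
top [[-0.027, 0.998, -0.049, 0.481], [-1.0, -0.027, 0.004, -0.015], [0.003, 0.05, 0.999, 1.355], [0.0, 0.0, 0.0, 1.0]] 48.879053409908806 -0.04299058842135593
{'t': 0.1, 'q': array([ 1.08751870e+00,  5.28400119e-01,  1.43379387e+00, -1.03960535e-06,
        1.18142581e+00, -1.78525174e-01]), 'qd': array([ 0.00071092, -0.00170974, -0.00415864,  0.00043865,  0.00089926,
        0.00081738]), 'tau': array([ 9.04005719e-05, -4.43311000e+01, -1.78588110e+01, -1.78382684e-04,
        3.90464542e-03,  2.05270403e-06]), 'tcp_pos': array([0.18722339, 0.59563426, 0.24440866]), 'tool_rot': array([ 1.51786977e-01,  9.88412711e-01, -9.58742699e-04, -3.28850847e-04]), 'force': array([-0.56853265,  0.19240286,  0.13568531]), 'ft_torque': array([ 0.00863389, -0.03276161, -0.01653279]), 'gripper_force': 0.0, 'finger_gap': 0.9992634098382653} 0.014
```

View pics/side0.png

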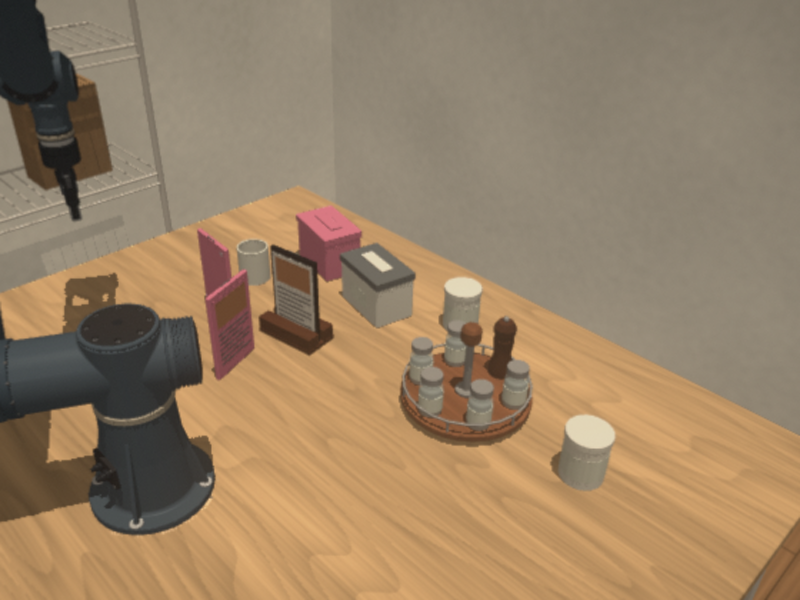

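View pics/top0.png

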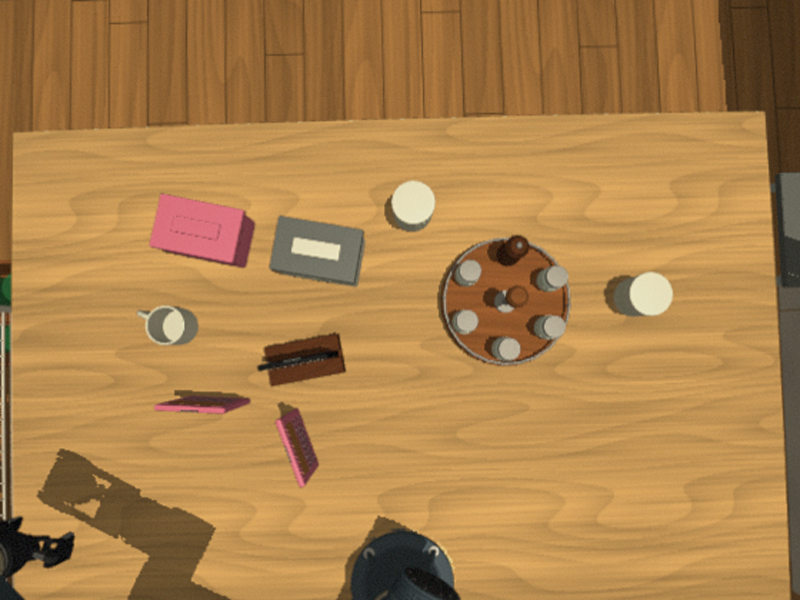

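The side view shows the tablet in its dock at (295,300), the white container with a grey lid at (377,280) and the carousel at (467,390) with the mill at its back (503,345). In the top view the dock is at (304,358), the lid at (317,250), the knob at (515,297), the mill at (515,248), and there are pink look-alikes. Next I measure with depth.

```bash
cat > m.py <<'E'
from h import *
def box(w,m,u0,u1,v0,v1):
    a=1/1.42857; M=np.zeros(m.shape,bool); M[int(v0*a):int(v1*a),int(u0*a):int(u1*a)]=1; return w[M&m]
def rect(p):
    r=cv2.minAreaRect((p[:,:2]*1000).astype(np.float32)); return np.round(r[0],1),np.round(r[1],1),round(r[2],1),len(p),np.round(np.median(p[:,2]),4)
if __name__=='__main__':
  for n in ('top','side'):
    s=load(n); w=cloud(s); z=w[...,2]
    T=n=='top'
    print(n,'table z',np.nanmedian(z[(abs(z)<.02)]))
    print('lid',rect(box(w,abs(z-.12)<.006,*((262,372,205,295) if T else (330,420,240,330)))))
    print('dock',rect(box(w,abs(z-.04)<.006,*((250,355,325,390) if T else (255,340,300,355)))))
    t=box(w,(z>.06)&(z<.22),*((250,345,335,380) if T else (266,325,240,345)))
    print('tab',rect(t), np.percentile(t[:,2],[1,99]))
    tt=box(w,(z>.2)&(z<.22),*((250,345,335,380) if T else (266,325,240,345))); print('tabtop',rect(tt))
    # circles at heights
    for nm,b,h in [('knobtop',(490,545,275,320),(.165,.19)),('mill',(490,540,225,275),(.13,.175)),('deck+rail',(430,580,225,375),(.045,.058))]:
        if not T: b={'knobtop':(455,490,315,350),'mill':(485,525,312,345),'deck+rail':(390,545,335,450)}[nm]
        p=box(w,(z>h[0])&(z<h[1]),*b)
        c,r=cv2.minEnclosingCircle((p[:,:2]*1000).astype(np.float32)); print(nm,np.round(c,1),round(r,1),np.round(p.mean(0),4),len(p))
    if T:
        p=box(w,(z>.108)&(z<.125),430,580,225,375)
        lab=p[:,:2]
        crit=(cv2.TERM_CRITERIA_EPS+cv2.TERM_CRITERIA_MAX_ITER,50,1e-5)
        _,l,c=cv2.kmeans(lab.astype(np.float32),6,None,crit,20,0); print(np.round(c,4).tolist(),np.bincount(l.ravel()))
        for nm,b in [('can',(385,440,175,235)),('can2',(625,680,265,320)),('mug',(135,200,300,350)),('pinkbox',(145,255,190,270)),('pt1',(150,255,385,420)),('pt2',(270,325,400,490))]:
            p=box(w,z>.06,*b); print(nm,rect(p),p[:,2].max())
E
python3 m.py
```

```text
top table z 0.0014018175800984967
lid (array([663.9, 143.4]), array([164.7, 104.3]), 78.8, 2025, np.float64(0.1213))
dock (array([454.8, 183. ]), array([ 80.1, 151.4]), 9.2, 1185, np.float64(0.0411))
tab (array([455.6, 176.4]), array([ 12.3, 123.9]), 9.2, 260, np.float64(0.2104)) [0.08929227 0.21637926]
tabtop (array([455.5, 176.6]), array([ 11.4, 123.4]), 9.2, 228, np.float64(0.2109))
knobtop [ 560.5 -223.3] 20.1 [ 0.5598 -0.2218  0.1826] 192
mill [ 655.  -232.8] 22.4 [ 0.6524 -0.2299  0.1519] 218
deck+rail [ 560.4 -224. ] 127.4 [ 0.5579 -0.2143  0.054 ] 447
[[0.5206000208854675, -0.13650000095367432], [0.6448000073432922, -0.21879999339580536], [0.614799976348877, -0.1454000025987625], [0.5054000020027161, -0.3000999987125397], [0.5995000004768372, -0.3091999888420105], [0.4661000072956085, -0.21410000324249268]] [190  16 192 197 194 191]
can (array([749.7, -42.6]), array([79.7, 81.1]), 39.5, 748, np.float64(0.1049)) 0.11284267414867544
can2 (array([ 562.4, -491.3]), array([81.7, 81.9]), 55.5, 827, np.float64(0.1048)) 0.11326344832874247
mug (array([538.7, 447.2]), array([99.2, 75.
[... 233 characters left out ...]
64(0.1842)) 0.20763511804395773
pt2 (array([296.3, 186.2]), array([125.3,  13.5]), 19.3, 743, np.float64(0.1652)) 0.20733811828637805
side table z 0.0006107521373421854
lid (array([671.2, 170.9]), array([240.2, 110.4]), 78.3, 843, np.float64(0.12))
dock (array([455.1, 178. ]), array([ 86.7, 152.7]), 10.0, 464, np.float64(0.0395))
tab (array([547. , 271.4]), array([373.2, 137.9]), 58.9, 1502, np.float64(0.1346)) [0.06081717 0.21142974]
tabtop (array([456.9, 172.3]), array([ 17.1, 124.5]), 10.1, 164, np.float64(0.2077))
knobtop [ 559.4 -229.1] 20.3 [ 0.5554 -0.232   0.178 ] 159
mill [ 653.4 -239.2] 23.3 [ 0.6479 -0.2417  0.1469] 187
deck+rail [ 562.7 -227.3] 128.9 [ 0.5365 -0.2514  0.0526] 618
```

```bash
cat > go.py <<'E'
from h import *
from scipy.spatial.transform import Rotation as R, Slerp
def frame(phi,tilt=0,yaw=0):
    """tool-down, closing axis at phi deg; then lean back by tilt about the world-horizontal axis normal to heading yaw (deg)"""
    p=np.radians(phi); y=np.array([np.cos(p),np.sin(p),0]); z=np.array([0,0,-1.]); a=np.radians(yaw)
    r=R.from_matrix(np.stack([np.cross(y,z),y,z],1))
    return R.from_rotvec(np.radians(tilt)*np.array([-np.sin(a),np.cos(a),0]))*r
def plan(pos,rot,n,g,start=None,ease=False):
    s=manip.sense(); p0,r0=(s['tcp_pos'],R.from_quat(s['tool_rot'])) if start is None else start
    k=np.linspace(0,1,n+1); 
    if ease: k=(1-np.cos(np.pi*k))/2
    sl=Slerp([0,1],R.concatenate([r0,rot])); P=np.array(p0); Q=r0
    for i in range(1,n+1):
        d=Q.apply(np.array(p0)+(np.array(pos)-p0)*k[i]-P,inverse=True).round(3)
        t=np.degrees((Q.inv()*sl(k[i])).as_rotvec()).round(1)
        P=P+Q.apply(d); Q=Q*R.from_rotvec(np.radians(t)); print([*map(float,d),*map(float,t),g],end=', ')
    print('\nend',P.round(4),np.degrees((Q.inv()*rot).as_rotvec()).round(2)); return P,Q
E
python3 - <<'E'
from go import *
e=plan([.4565,.1745,.28],frame(9.5),10,1)
plan([.4565,.1745,.181],frame(9.5),4,1,e)
E
```

```text
[-0.038, -0.032, -0.004, -0.0, 0.0, 6.3, 1], [-0.042, -0.028, -0.003, -0.0, 0.0, 6.3, 1], [-0.044, -0.023, -0.004, -0.0, 0.0, 6.3, 1], [-0.047, -0.018, -0.003, -0.0, 0.0, 6.3, 1], [-0.048, -0.012, -0.004, -0.1, 0.0, 6.3, 1], [-0.05, -0.008, -0.003, 0.0, 0.0, 6.3, 1], [-0.05, -0.002, -0.004, 0.0, 0.0, 6.3, 1], [-0.049, 0.004, -0.003, 0.0, 0.0, 6.3, 1], [-0.05, 0.009, -0.004, 0.0, 0.0, 6.3, 1], [-0.047, 0.014, -0.003, 0.0, 0.0, 6.3, 1], 
end [0.4559 0.1748 0.2798] [0.01 0.04 0.04]
[-0.0, 0.0, 0.025, 0.0, 0.0, 0.0, 1], [-0.0, 0.0, 0.024, 0.0, 0.0, 0.0, 1], [-0.0, 0.0, 0.025, 0.0, 0.0, 0.0, 1], [-0.0, 0.0, 0.025, 0.0, 0.0, 0.0, 1], 
end [0.4559 0.1748 0.1808] [0.01 0.04 0.04]
```

Request:
{"name": "drive_tool", "arguments": {"plan": [[-0.038,-0.032,-0.006,0,0,6.3,1],[-0.042,-0.028,-0.006,0,0,6.3,1],[-0.044,-0.023,-0.005,0,0,6.3,1],[-0.046,-0.018,-0.004,0,0,6.3,1],[-0.048,-0.012,-0.004,0,0,6.3,1],[-0.049,-0.008,-0.003,0,0,6.3,1],[-0.049,-0.002,-0.002,0,0,6.3,1],[-0.049,0.004,-0.002,0,0,6.3,1],[-0.049,0.009,-0.002,0,0,6.3,1],[-0.047,0.014,-0.002,0,0,6.3,1]]}}

```text
t: 1.1
tcp_pos: [0.4539, 0.1773, 0.2811]
tool_rot: [0.648, 0.762, -0.0, -0.0]
force: [1.2, 1.3, 0.1]
finger_gap: 0.999
gripper_force: 0.0
```

Request:
{"name": "drive_tool", "arguments": {"plan": [[0,0,0,0,0,0,1],[0,0,0,0,0,0,1]]}}

```text
t: 1.3
tcp_pos: [0.4534, 0.1782, 0.2808]
tool_rot: [0.647, 0.763, -0.0, -0.001]
force: [-0.6, 0.5, 0.1]
finger_gap: 0.999
gripper_force: 0.0
```

```bash
python3 - <<'E'
from go import *
plan([.4565,.1745,.181],frame(9.5),5,1)
for n in('side','top'):
    s=snap(n); w=cloud(s); np.save(n+'w',w)
    im=cv2.cvtColor(s['image'],cv2.COLOR_RGB2BGR); c=im[100:320,150:420] if n=='top' else im[60:280,110:380]
    cv2.imwrite(f'pics/{n}1.png',cv2.resize(c,None,fx=2.7,fy=2.7))
im=np.hstack([cv2.imread(f'pics/{n}1.png')for n in('side','top')]); cv2.imwrite('pics/b1.png',cv2.resize(im,None,fx=.54,fy=.54))
E
```

```text
[-0.001, 0.001, 0.02, -0.0, -0.0, -0.0, 1], [-0.001, 0.0, 0.02, -0.0, -0.0, -0.0, 1], [-0.0, 0.001, 0.02, -0.0, -0.0, -0.1, 1], [-0.001, 0.0, 0.02, -0.1, -0.0, 0.0, 1], [-0.001, 0.001, 0.02, 0.0, -0.0, -0.0, 1], 
end [0.4569 0.1747 0.1808] [ 0.02 -0.03 -0.02]
```

View pics/b1.png

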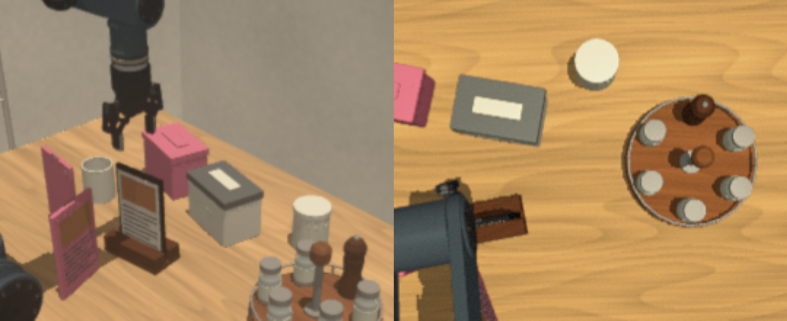

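The left half (side view) shows the open gripper at (132,137), above the tablet's top edge at (140,170). The right half (top view) shows the arm covering the dock at (500,215), with nothing disturbed. I go down, close on the tablet and lift.

Request:
{"name": "drive_tool", "arguments": {"plan": [[0,0.001,0.02,0,0,0,1],[-0.001,0,0.02,0,0,0,1],[0,0.001,0.02,0,0,0,1],[-0.001,0,0.02,0,0,0,1],[-0.001,0.001,0.02,0,0,0,1],[0,0,0,0,0,0,1]]}}

```text
t: 2.0
tcp_pos: [0.4538, 0.178, 0.1791]
tool_rot: [0.645, 0.765, -0.002, -0.002]
force: [-0.5, -0.4, 0.1]
finger_gap: 1.0
gripper_force: 0.0
```

Request:
{"name": "drive_tool", "arguments": {"plan": [[0,0,0,0,0,0,-1],[0,0,0,0,0,0,-1],[0,0,0,0,0,0,-1],[0,0,0,0,0,0,-1],[0,0,0,0,0,0,-1],[0,0,0,0,0,0,-1],[0,0,0,0,0,0,-1],[0,0,0,0,0,0,-1]], "newtons": 40}}

```text
t: 2.8
tcp_pos: [0.4574, 0.1767, 0.1818]
tool_rot: [0.646, 0.763, 0.001, 0.0]
force: [0.7, 0.5, 5.4]
finger_gap: 0.124
gripper_force: 40.5
```

Request:
{"name": "drive_tool", "arguments": {"plan": [[0,0,-0.01,0,0,0,-1],[0,0,-0.015,0,0,0,-1],[0,0,-0.02,0,0,0,-1],[0,0,-0.02,0,0,0,-1],[0,0,-0.01,0,0,0,-1],[0,0,0,0,0,0,-1],[0,0,0,0,0,0,-1]]}}

```text
t: 3.5
tcp_pos: [0.4559, 0.1765, 0.2555]
tool_rot: [0.646, 0.763, -0.001, -0.001]
force: [0.2, 0.1, -4.8]
finger_gap: 0.125
gripper_force: 39.5
```

```bash
python3 - <<'E'
from go import *
s=manip.sense(); print(s['tcp_pos'],s['force'],np.degrees(R.from_quat(s['tool_rot']).as_matrix()[:2,1]),s['q'])
w=cloud(snap('side')); z=w[...,2]; im=load('side')['image'].astype(int)
# tablet points: near tool, z between .06 and .27, not pink
m=(np.hypot(w[...,0]-s['tcp_pos'][0],w[...,1]-s['tcp_pos'][1])<.09)&(z>.065)&(z<.285)
p=w[m]; c=p.mean(0); U,S,V=np.linalg.svd(p-c,full_matrices=False); n=V[2]; print('n',n,'sd',S/np.sqrt(len(p)),len(p))
p=p[abs((p-c)@n)<.006]; c=p.mean(0); n=np.linalg.svd(p-c,full_matrices=False)[2][2]; n*=-np.sign(n[0]); print('front face n',n,np.degrees(np.arctan2(-n[1],-n[0])),np.degrees(np.arcsin(n[2])))
p=p[abs((p-c)@n)<.004]
h=np.cross([0,0,1],-n); h/=np.linalg.norm(h); v=np.cross(-n,h); a=np.stack([(p-s['tcp_pos'])@h,(p-s['tcp_pos'])@v],1)
print(cv2.minAreaRect((a*1000).astype(np.float32)), 'plane dist',(c-s['tcp_pos'])@n)
E
```

```text
[0.45590117 0.17654321 0.25547036] [ 0.22691229  0.0916963  -4.84084389] [56.50408005  9.49116033] [ 1.40453174e-01  3.32045417e-01  1.75264830e+00 -7.18896719e-05
  1.05890041e+00 -2.59310034e-02]
n [0.98363363 0.18010696 0.00513396] sd [0.05706234 0.03692662 0.00364539] 1785
front face n [-9.85632982e-01 -1.68899261e-01 -8.14587111e-04] 9.723829205908002 -0.04667240863977893
((-4.053558349609375, -71.61205291748047), (128.91639709472656, 201.77880859375), 0.1588275134563446) plane dist 0.005617246925759542
```

```bash
python3 - <<'E'
from m import *
for n in('side','top'):
    w=cloud(load(n)) ; z=w[...,2]
    m=(abs(z-.12)<.005)&(np.hypot(w[...,0]-.664,w[...,1]-.141)<.115); print(n,rect(w[m]))
    im=load(n)['image'].astype(int); pk=(im[...,0]-im[...,1])>60
    print(rect(w[m&~pk]))
    p=w[(z>.02)&(z<.09)&(np.hypot(w[...,0]-.664,w[...,1]-.141)<.11)&~pk]
    if n=='side':
        a=np.radians(-11.3); nn=np.array([-np.cos(a),-np.sin(a)]); d=(p[:,:2]-[.664,.141])@nn; q=p[(d>.035)&(d<.06)]
        c=q.mean(0); v=np.linalg.svd(q-c,full_matrices=False)[2][2]; print('front',c,v,len(q),((c[:2]-[.664,.141])@nn))
E
```

```text
side (array([664.9, 138.1]), array([176.4, 106.5]), 78.4, 801, np.float64(0.1202))
(array([664.9, 138.1]), array([176.4, 106.5]), 78.4, 801, np.float64(0.1202))
front [0.61575934 0.13815772 0.05530535] [-0.98401658  0.17806768  0.00180706] 494 0.04674856139257237
top (array([663.8, 143.6]), array([165.3, 104.2]), 78.9, 1947, np.float64(0.1211))
(array([663.8, 143.6]), array([165.3, 104.2]), 78.9, 1947, np.float64(0.1211))
```

```bash
cat > place.py <<'E'
from go import *
th=np.radians(18); a=np.radians(-11); Z=np.array([0,0,1.])
n=np.array([-np.cos(a),-np.sin(a),0]); h=np.array([-np.sin(a),np.cos(a),0]); C=np.array([.664,.141,0])
u=-n*np.sin(th)+Z*np.cos(th); f=n*np.cos(th)+Z*np.sin(th)
O=C+.052*n+.12*np.tan(th)*n+.0055*f
T=O+.1716*u+.002*h; Rt=frame(-11,18,-11)
E
python3 - <<'E'
from place import *
print(T,O); plan(T+.025*n+.025*Z,Rt,10,-1,ease=True)
E
```

```text
[0.62198135 0.15120503 0.16490089] [0.56954668 0.15935987 0.00169959]
[-0.001, 0.003, 0.002, 0.4, 0.1, 0.5, -1], [-0.003, 0.01, 0.004, 1.3, 0.2, 1.4, -1], [-0.004, 0.016, 0.007, 1.9, 0.4, 2.3, -1], [-0.005, 0.02, 0.008, 2.5, 0.4, 2.8, -1], [-0.005, 0.022, 0.007, 2.7, 0.5, 3.2, -1], [-0.003, 0.023, 0.007, 2.7, 0.5, 3.1, -1], [-0.001, 0.022, 0.004, 2.5, 0.5, 2.9, -1], [-0.001, 0.017, 0.003, 2.0, 0.3, 2.2, -1], [0.001, 0.011, 0.002, 1.2, 0.3, 1.5, -1], [-0.0, 0.004, 0.001, 0.4, 0.0, 0.5, -1], 
end [0.5975 0.1563 0.1894] [ 0.05  0.05 -0.04]
```

```bash
python3 - <<'E'
from place import *
plan(T+.02*n+.08*Z,Rt,10,-1,ease=True)
E
```

```text
[-0.001, 0.003, 0.0, 0.4, 0.1, 0.5, -1], [-0.003, 0.011, 0.001, 1.3, 0.2, 1.4, -1], [-0.005, 0.015, 0.0, 1.9, 0.4, 2.3, -1], [-0.005, 0.02, 0.001, 2.5, 0.4, 2.8, -1], [-0.004, 0.023, -0.001, 2.7, 0.5, 3.2, -1], [-0.003, 0.023, -0.003, 2.7, 0.5, 3.1, -1], [-0.002, 0.02, -0.002, 2.5, 0.5, 2.9, -1], [-0.0, 0.016, -0.003, 2.0, 0.3, 2.2, -1], [0.0, 0.01, -0.003, 1.2, 0.3, 1.5, -1], [0.0, 0.004, -0.0, 0.4, 0.0, 0.5, -1], 
end [0.6022 0.1549 0.2445] [ 0.05  0.05 -0.04]
```

Request:
{"name": "drive_tool", "arguments": {"plan": [[-0.001,0.003,0,0.4,0.1,0.5,-1],[-0.003,0.011,0.001,1.3,0.2,1.4,-1],[-0.005,0.015,0,1.9,0.4,2.3,-1],[-0.005,0.02,0.001,2.5,0.4,2.8,-1],[-0.004,0.023,-0.001,2.7,0.5,3.2,-1],[-0.003,0.023,-0.003,2.7,0.5,3.1,-1],[-0.002,0.02,-0.002,2.5,0.5,2.9,-1],[0,0.016,-0.003,2,0.3,2.2,-1],[0,0.01,-0.003,1.2,0.3,1.5,-1],[0,0.004,0,0.4,0,0.5,-1]]}}

```text
t: 4.55
tcp_pos: [0.6052, 0.1542, 0.244]
tool_rot: [0.763, 0.628, -0.099, -0.119]
force: [-0.0, -0.0, -4.0]
finger_gap: 0.123
gripper_force: 39.6
```

Request:
{"name": "drive_tool", "arguments": {"plan": [[0,0,0,0,0,0,-1],[0,0,0,0,0,0,-1],[0,0,0,0,0,0,-1]]}}

```text
t: 4.85
tcp_pos: [0.6024, 0.1554, 0.246]
tool_rot: [0.762, 0.629, -0.099, -0.12]
force: [-0.3, -0.0, -4.3]
finger_gap: 0.124
gripper_force: 39.6
```

```bash
python3 - <<'E'
from place import *
e=plan(T+.008*n+.012*Z,Rt,6,-1)
plan(T+.008*n-.003*Z,Rt,6,-1,e)
s=snap('side'); cv2.imwrite('pics/s2.png',cv2.resize(cv2.cvtColor(s['image'],cv2.COLOR_RGB2BGR)[80:300,130:430],None,fx=2.4,fy=2.4))
E
```

```text
[-0.0, 0.005, 0.01, 0.0, 0.0, 0.0, -1], [-0.0, 0.006, 0.011, 0.1, 0.0, 0.0, -1], [-0.0, 0.005, 0.01, -0.0, 0.0, 0.0, -1], [-0.0, 0.006, 0.01, 0.0, 0.0, 0.0, -1], [-0.0, 0.005, 0.011, 0.0, 0.0, 0.0, -1], [-0.0, 0.006, 0.01, 0.1, 0.0, 0.0, -1], 
end [0.6145 0.153  0.1769] [-0.03  0.01  0.02]
[-0.0, 0.001, 0.002, -0.0, 0.0, 0.0, -1], [-0.0, 0.0, 0.003, -0.0, 0.0, 0.0, -1], [-0.0, 0.001, 0.002, -0.0, 0.0, 0.0, -1], [-0.0, 0.001, 0.003, -0.0, 0.0, 0.0, -1], [-0.0, 0.001, 0.002, -0.0, 0.0, 0.0, -1], [-0.0, 0.0, 0.002, -0.0, 0.0, 0.0, -1], 
end [0.614  0.1531 0.1624] [-0.03  0.01  0.02]
```

View pics/s2.png

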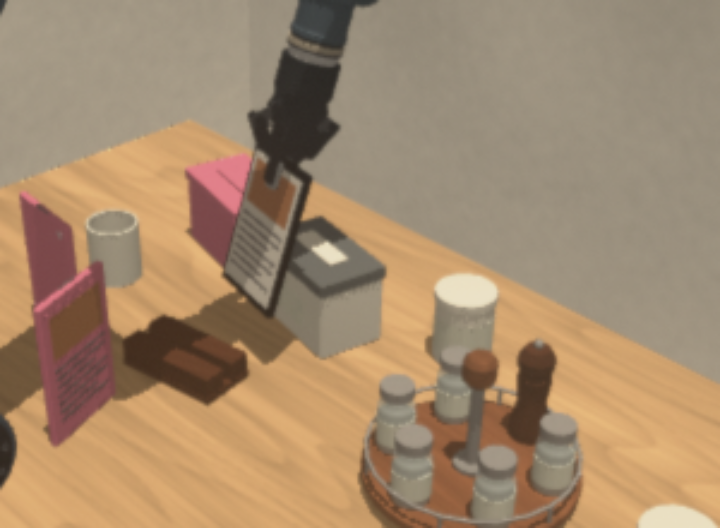

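The tablet hangs leaning back in the gripper at (265,230), in front of and above the container at (330,290). Its screen faces front and it is clear of the dock at (185,357). I lower it.

Request:
{"name": "drive_tool", "arguments": {"plan": [[0,0.005,0.01,0,0,0,-1],[0,0.006,0.011,0,0,0,-1],[0,0.005,0.01,0,0,0,-1],[0,0.006,0.01,0,0,0,-1],[0,0.005,0.011,0,0,0,-1],[0,0.005,0.008,0,0,0,-1],[0,0,0,0,0,0,-1],[0,0,0,0,0,0,-1]]}}

```text
t: 5.7
tcp_pos: [0.6152, 0.1527, 0.1788]
tool_rot: [0.762, 0.628, -0.099, -0.12]
force: [-0.3, -0.5, -4.3]
finger_gap: 0.125
gripper_force: 39.6
```

Request:
{"name": "drive_tool", "arguments": {"plan": [[0,0.001,0.003,0,0,0,-1],[0,0.001,0.003,0,0,0,-1],[0,0.001,0.002,0,0,0,-1],[0,0,0,0,0,0,-1]]}}

```text
t: 6.1
tcp_pos: [0.6154, 0.1527, 0.1703]
tool_rot: [0.762, 0.628, -0.099, -0.119]
force: [0.1, -0.5, -4.4]
finger_gap: 0.125
gripper_force: 39.6
```

Request:
{"name": "drive_tool", "arguments": {"plan": [[0,0.0005,0.0015,0,0,0,-1],[0,0.0005,0.0015,0,0,0,-1],[0,0,0,0,0,0,-1],[0,0,0,0,0,0,-1]]}}

```text
t: 6.5
tcp_pos: [0.6156, 0.1526, 0.1673]
tool_rot: [0.762, 0.628, -0.098, -0.119]
force: [-0.4, 0.1, -3.4]
finger_gap: 0.124
gripper_force: 39.5
```

Request:
{"name": "drive_tool", "arguments": {"plan": [[0,0.0005,0.0015,0,0,0,-1],[0,0,0,0,0,0,-1],[0,0,0,0,0,0,-1]]}}

```text
t: 6.8
tcp_pos: [0.6156, 0.1526, 0.1657]
tool_rot: [0.762, 0.628, -0.098, -0.119]
force: [0.0, 0.3, -4.6]
finger_gap: 0.125
gripper_force: 39.5
```

Request:
{"name": "drive_tool", "arguments": {"plan": [[0,0.0019,-0.0006,0,0,0,-1],[0,0.0019,-0.0006,0,0,0,-1],[0,0,0,0,0,0,-1],[0,0,0,0,0,0,-1]]}}

```text
t: 7.2
tcp_pos: [0.6197, 0.1518, 0.1658]
tool_rot: [0.763, 0.628, -0.098, -0.119]
force: [-0.0, 0.1, -5.7]
finger_gap: 0.121
gripper_force: 39.6
```

Request:
{"name": "drive_tool", "arguments": {"plan": [[0,0.0005,0.0015,0,0,0,-1],[0,0,0,0,0,0,-1],[0,0,0,0,0,0,-1]]}}

```text
t: 7.5
tcp_pos: [0.6199, 0.1518, 0.1652]
tool_rot: [0.763, 0.628, -0.098, -0.119]
force: [0.5, -1.4, 3.2]
finger_gap: 0.125
gripper_force: 40.6
```

Request:
{"name": "drive_tool", "arguments": {"plan": [[0,0.001,-0.0004,0,0,0,-1],[0,0.001,-0.0004,0,0,0,-1],[0,0,0,0,0,0,-1],[0,0,0,0,0,0,-1]]}}

```text
t: 7.9
tcp_pos: [0.6211, 0.1516, 0.1649]
tool_rot: [0.762, 0.628, -0.099, -0.12]
force: [-1.3, 0.1, 5.6]
finger_gap: 0.128
gripper_force: 40.7
```

```bash
python3 - <<'E'
from place import *
s=snap('side'); cv2.imwrite('pics/s3.png',cv2.resize(cv2.cvtColor(s['image'],cv2.COLOR_RGB2BGR)[120:240,190:310],None,fx=5,fy=5,interpolation=cv2.INTER_CUBIC))
w=cloud(s); im=s['image'].astype(int); pk=(im[...,0]-im[...,1])>60
q=(w-O); m=(abs(q@h)<.05)&(abs(q@f-.0055)<.012)&(q@u>.02)&(q@u<.13)
p=w[m];c=p.mean(0);v=np.linalg.svd(p-c,full_matrices=False)[2][2];v*=np.sign(v[2])
print('face',(c-O)@f, v, 'tilt',np.degrees(np.arcsin(v[2])),np.degrees(np.arctan2(-v[1],-v[0])))
m=(abs(q@f-.0055)<.008)&(q@u>-.02)&(q@u<.21)&~pk&(abs(q@h)<.085); b=q[m]; print('h',np.percentile(b@h,[1,99]),'u',np.percentile(b@u,[1,99]))
E
```

```text
face 0.006076227761667986 [-0.93231141  0.18492605  0.31080185] tilt 18.107560238535743 -11.219124657341355
h [-0.06818718  0.06938905] u [-0.00702534  0.20015754]
```

View pics/s3.png

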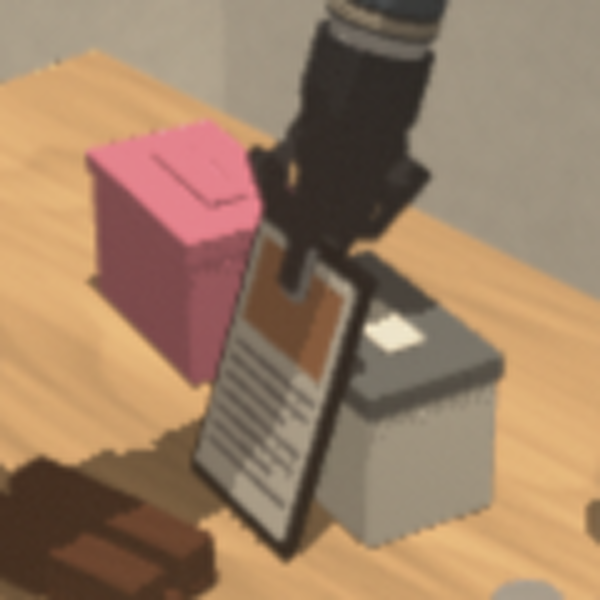

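The tablet stands on the counter at (290,550) and its back is at the lid's front edge, measured 18° lean, yaw -11.2° and centred. I press very lightly, then release.

Request:
{"name": "drive_tool", "arguments": {"plan": [[0,0.001,-0.0004,0,0,0,-1],[0,0,0,0,0,0,-1],[0,0,0,0,0,0,-1]]}}

```text
t: 8.25
tcp_pos: [0.6217, 0.1515, 0.1647]
tool_rot: [0.762, 0.628, -0.099, -0.12]
force: [-2.0, -0.1, 5.4]
finger_gap: 0.125
gripper_force: 40.8
```

Request:
{"name": "drive_tool", "arguments": {"plan": [[0,0,0,0,0,0,0],[0,0,0,0,0,0,-0.2],[0,0,0,0,0,0,-0.2],[0,0,0,0,0,0,-0.2],[0,0,0,0,0,0,-0.2]]}}

```text
t: 8.75
tcp_pos: [0.6229, 0.1513, 0.1642]
tool_rot: [0.763, 0.628, -0.098, -0.119]
force: [0.2, -0.4, 0.1]
finger_gap: 0.4
gripper_force: 0.0
```

Request:
{"name": "drive_tool", "arguments": {"plan": [[0,0,-0.008,0,0,0,-0.2],[0,0,-0.015,0,0,0,-0.2],[0,0,-0.02,0,0,0,-0.2],[0,0,-0.025,0,0,0,-0.2],[0,0,-0.025,0,0,0,-0.2],[0,0,-0.02,0,0,0,-0.2],[0,0,0,0,0,0,-0.2]]}}

```text
t: 9.45
tcp_pos: [0.6592, 0.1445, 0.2759]
tool_rot: [0.763, 0.629, -0.095, -0.117]
force: [-1.4, -0.4, 0.5]
finger_gap: 0.401
gripper_force: 0.0
```

```bash
python3 - <<'E'
from place import *
s=snap('side'); w=cloud(s)
q=(w-O); m=(abs(q@h)<.05)&(abs(q@f-.0055)<.012)&(q@u>.02)&(q@u<.19)
p=w[m];c=p.mean(0);v=np.linalg.svd(p-c,full_matrices=False)[2][2];v*=np.sign(v[2])
print('face',(c-O)@f,'tilt',np.degrees(np.arcsin(v[2])),np.degrees(np.arctan2(-v[1],-v[0])),len(p))
S=manip.sense(); print(S['q'],S['tcp_pos'])
# knob/mill now from side; re-level the tool
plan([.60,.08,.29],frame(10),10,-.0)
E
```

```text
face 0.003967052456051608 tilt 19.166810818888116 -11.252327821687128 939
[0.02291355 0.69924006 1.04758938 0.06588044 1.69405883 0.21361107] [0.65773649 0.14457744 0.27374842]
[-0.007, -0.005, -0.0, -1.7, -0.3, -2.1, -0.0], [-0.008, -0.005, -0.001, -1.8, -0.4, -2.1, -0.0], [-0.007, -0.005, 0.0, -1.7, -0.3, -2.1, -0.0], [-0.007, -0.005, -0.001, -1.7, -0.3, -2.0, -0.0], [-0.006, -0.006, -0.0, -1.8, -0.3, -2.1, -0.0], [-0.007, -0.006, -0.001, -1.7, -0.4, -2.1, -0.0], [-0.006, -0.006, -0.001, -1.7, -0.3, -2.1, -0.0], [-0.006, -0.006, -0.001, -1.8, -0.3, -2.1, -0.0], [-0.006, -0.007, -0.001, -1.7, -0.3, -2.1, -0.0], [-0.006, -0.007, -0.002, -1.7, -0.4, -2.1, -0.0], 
end [0.5996 0.0795 0.2901] [-0.05  0.02  0.04]
```

The tablet is free and leaning at about 19°, yaw -11.25°. Next is the carousel.

```bash
python3 - <<'E'
from place import *
plan([.56,-.226,.27],frame(60),16,.7)
for n in('side','top'):
    w=cloud(snap(n)); z=w[...,2]; d=np.hypot(w[...,0]-.56,w[...,1]+.226)
    for nm,m in [('knob',(d<.04)&(z>.15)&(z<.19)),('rail',(d<.15)&(z>.045)&(z<.058)),('mill',(np.hypot(w[...,0]-.655,w[...,1]+.235)<.05)&(z>.13)&(z<.175)),('milltop',(np.hypot(w[...,0]-.655,w[...,1]+.235)<.05)&(z>.155)&(z<.175))]:
        p=w[m]; c,r=cv2.minEnclosingCircle((p[:,:2]*1000).astype(np.float32)); print(n,nm,np.round(c,1),round(r,1),p.mean(0).round(4),len(p))
E
```

```text
[-0.024, -0.001, 0.001, -1.0, -0.7, -4.4, 0.7], [-0.024, -0.004, 0.001, -0.9, -0.7, -4.4, 0.7], [-0.023, -0.005, 0.001, -1.0, -0.6, -4.4, 0.7], [-0.023, -0.007, 0.001, -0.9, -0.7, -4.4, 0.7], [-0.022, -0.008, 0.001, -1.0, -0.7, -4.4, 0.7], [-0.022, -0.011, 0.002, -0.9, -0.7, -4.4, 0.7], [-0.02, -0.012, 0.002, -1.0, -0.7, -4.4, 0.7], [-0.02, -0.013, 0.001, -0.9, -0.6, -4.4, 0.7], [-0.019, -0.015, 0.002, -1.0, -0.7, -4.4, 0.7], [-0.017, -0.017, 0.001, -0.9, -0.7, -4.4, 0.7], [-0.016, -0.018, 0.002, -1.0, -0.7, -4.4, 0.7], [-0.015, -0.019, 0.001, -0.9, -0.7, -4.4, 0.7], [-0.013, -0.02, 0.002, -1.0, -0.7, -4.4, 0.7], [-0.011, -0.021, 0.001, -0.9, -0.6, -4.4, 0.7], [-0.01, -0.021, 0.0, -1.0, -0.7, -4.4, 0.7], [-0.008, -0.023, 0.001, -0.9, -0.7, -4.4, 0.7], 
end [ 0.5601 -0.2261  0.2699] [-0.01  0.01 -0.04]
side knob [ 559.7 -227.6] 20.6 [ 0.5541 -0.2324  0.1733] 210
side rail [ 561.3 -226.5] 129.1 [ 0.5373 -0.2496  0.0527] 619
side mill [ 654.  -236.8] 23.9 [ 0.6481 -0.2414  0.1467] 190
side milltop [ 653.9 -236.6] 15.5 [ 0.6533 -0.238   0.1583] 34
top knob [ 560.5 -223.4] 20.1 [ 0.5593 -0.2213  0.182 ] 198
top rail [ 560.7 -223.8] 127.1 [ 0.5536 -0.2137  0.0538] 454
top mill [ 654.9 -232.3] 22.2 [ 0.6524 -0.2299  0.1515] 220
top milltop [ 654.5 -231.2] 16.8 [ 0.6535 -0.2314  0.1587] 78
```

Request:
{"name": "drive_tool", "arguments": {"plan": [[-0.024,-0.001,0.001,-1,-0.7,-4.4,0.7],[-0.024,-0.004,0.001,-0.9,-0.7,-4.4,0.7],[-0.023,-0.005,0.001,-1,-0.6,-4.4,0.7],[-0.023,-0.007,0.001,-0.9,-0.7,-4.4,0.7],[-0.022,-0.008,0.001,-1,-0.7,-4.4,0.7],[-0.022,-0.011,0.002,-0.9,-0.7,-4.4,0.7],[-0.02,-0.012,0.002,-1,-0.7,-4.4,0.7],[-0.02,-0.013,0.001,-0.9,-0.6,-4.4,0.7],[-0.019,-0.015,0.002,-1,-0.7,-4.4,0.7],[-0.017,-0.017,0.001,-0.9,-0.7,-4.4,0.7]]}}

```text
t: 10.6
tcp_pos: [0.594, -0.0874, 0.2686]
tool_rot: [0.47, 0.88, -0.04, -0.05]
force: [-0.4, -0.3, 0.4]
finger_gap: 0.849
gripper_force: 0.0
```

Request:
{"name": "drive_tool", "arguments": {"plan": [[-0.016,-0.018,0.002,-1,-0.7,-4.4,0.7],[-0.015,-0.019,0.001,-0.9,-0.7,-4.4,0.7],[-0.013,-0.02,0.002,-1,-0.7,-4.4,0.7],[-0.011,-0.021,0.001,-0.9,-0.6,-4.4,0.7],[-0.01,-0.021,0,-1,-0.7,-4.4,0.7],[-0.008,-0.023,0.001,-0.9,-0.7,-4.4,0.7],[0,0,0,0,0,0,0.7],[0,0,0,0,0,0,0.7]]}}

```text
t: 11.4
tcp_pos: [0.558, -0.2256, 0.2673]
tool_rot: [0.26, 0.966, -0.0, -0.004]
force: [0.3, 0.0, 0.0]
finger_gap: 0.85
gripper_force: 0.0
```

```bash
python3 - <<'E'
from place import *
s=manip.sense(); print(s['tcp_pos'],s['q'],s['finger_gap'])
plan([.5605,-.2255,.160],frame(60),8,.7)
E
```

```text
[ 0.5580215  -0.22563587  0.26732952] [-0.56865812  0.47504478  1.46281061 -0.00238404  1.21042704 -1.61216899] 0.8498712240830211
[-0.0, 0.0, 0.013, -0.0, -0.0, -0.0, 0.7], [-0.001, 0.0, 0.014, -0.0, -0.1, -0.0, 0.7], [-0.0, 0.001, 0.013, -0.0, -0.0, -0.1, 0.7], [-0.0, -0.0, 0.014, -0.1, -0.1, 0.0, 0.7], [-0.001, -0.0, 0.013, 0.0, -0.0, -0.0, 0.7], [0.0, 0.0, 0.013, 0.0, -0.1, -0.0, 0.7], [-0.0, 0.0, 0.014, 0.0, -0.0, -0.0, 0.7], [-0.001, 0.0, 0.013, -0.0, -0.1, -0.1, 0.7], 
end [ 0.5607 -0.2262  0.1603] [-0.01  0.01  0.04]
```

Request:
{"name": "drive_tool", "arguments": {"plan": [[0,0,0.013,0,-0.1,0,0.7],[-0.001,0,0.014,0,-0.1,0,0.7],[0,0.001,0.013,0,0,0,0.7],[0,0,0.014,-0.1,-0.1,0,0.7],[-0.001,0,0.013,0,0,0,0.7],[0,0,0.013,0,-0.1,0,0.7],[0,0,0.014,0,0,0,0.7],[-0.001,0,0.013,0,-0.1,0,0.7],[0,0,0,0,0,0,0.7],[0,0,0,0,0,0,0.7]]}}

```text
t: 12.4
tcp_pos: [0.5622, -0.2268, 0.1612]
tool_rot: [0.259, 0.966, -0.001, 0.002]
force: [-0.2, -0.7, 0.2]
finger_gap: 0.85
gripper_force: 0.0
```

Request:
{"name": "drive_tool", "arguments": {"plan": [[0,0,0,0,0,0,0.2],[0,0,0,0,0,0,0],[0,0,0,0,0,0,-0.1],[0,0,0,0,0,0,-1],[0,0,0,0,0,0,-1],[0,0,0,0,0,0,-1],[0,0,0,0,0,0,-1]], "newtons": 50}}

```text
t: 13.1
tcp_pos: [0.5639, -0.2247, 0.1633]
tool_rot: [0.26, 0.966, 0.001, 0.004]
force: [2.6, 5.8, 4.8]
finger_gap: 0.448
gripper_force: 49.6
```

```bash
python3 - <<'E'
from place import *
s=manip.sense(); print(s)
s=snap('side'); cv2.imwrite('pics/s4.png',cv2.resize(cv2.cvtColor(s['image'],cv2.COLOR_RGB2BGR)[110:330,180:460],None,fx=2.5,fy=2.5,interpolation=cv2.INTER_CUBIC))
E
```

```text
{'t': 13.1, 'q': array([-0.5652606 ,  0.60152668,  1.56025104,  0.00547754,  0.97227321,
       -1.6135171 ]), 'qd': array([-0.00033919, -0.00103575,  0.00204749, -0.00104287,  0.00039991,
       -0.00011764]), 'tau': array([ -4.31904361, -41.69431686, -14.06658858,  -1.87022142,
        -0.33930033,  -0.05695283]), 'tcp_pos': array([ 0.56391877, -0.2247333 ,  0.16330694]), 'tool_rot': array([0.25978723, 0.96565585, 0.00103575, 0.00427697]), 'force': array([2.62418424, 5.78712256, 4.77200692]), 'ft_torque': array([ 1.2750814 , -0.55985047, -0.07437067]), 'gripper_force': 49.63541548233479, 'finger_gap': 0.44813232334085334}
```

View pics/s4.png

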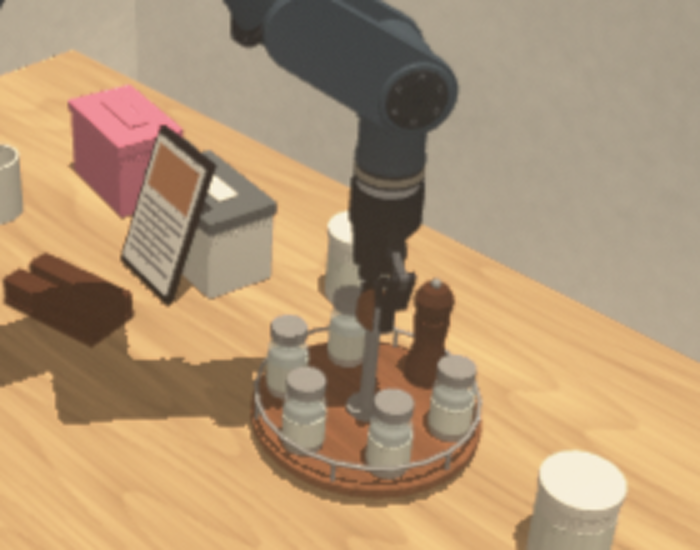

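The gripper closed on the knob at (375,300) and the tablet leans well at (165,215). The sideways force shows the TCP is about 3 mm off the axis, so I open a little, centre it and close again.

Request:
{"name": "drive_tool", "arguments": {"plan": [[0,0,0,0,0,0,0.2],[0,0,0,0,0,0,0.2],[0.0025,0.0025,0,0,0,0,0.2],[0,0,0,0,0,0,0.2],[0,0,0,0,0,0,-1],[0,0,0,0,0,0,-1],[0,0,0,0,0,0,-1],[0,0,0,0,0,0,-1]]}}

```text
t: 13.95
tcp_pos: [0.5612, -0.2231, 0.1619]
tool_rot: [0.259, 0.966, -0.001, 0.002]
force: [-0.6, 2.7, 4.4]
finger_gap: 0.443
gripper_force: 50.3
```

Request:
{"name": "drive_tool", "arguments": {"plan": [[0,0,0,0,0,1,-1],[0,0,0,0,0,2,-1],[0,0,0,0,0,3,-1],[0,0,0,0,0,4,-1],[0,0,0,0,0,5,-1],[0,0,0,0,0,5,-1],[0,0,0,0,0,4,-1],[0,0,0,0,0,3,-1],[0,0,0,0,0,2,-1],[0,0,0,0,0,1,-1]]}}

```text
t: 14.95
tcp_pos: [0.5616, -0.2227, 0.1619]
tool_rot: [0.501, 0.866, 0.0, 0.003]
force: [-0.4, 5.4, 5.0]
finger_gap: 0.443
gripper_force: 50.4
```

Request:
{"name": "drive_tool", "arguments": {"plan": [[0.001,0.001,0,0,0,2,-1],[0,0,0,0,0,4,-1],[0,0,0,0,0,5,-1],[0,0,0,0,0,6,-1],[0,0,0,0,0,6,-1],[0,0,0,0,0,6,-1],[0,0,0,0,0,6,-1],[0,0,0,0,0,6,-1],[0,0,0,0,0,6,-1],[0,0,0,0,0,6,-1]]}}

```text
t: 15.95
tcp_pos: [0.5626, -0.2226, 0.1619]
tool_rot: [0.835, 0.55, 0.001, 0.004]
force: [3.0, 1.8, 3.1]
finger_gap: 0.447
gripper_force: 50.4
```

Request:
{"name": "drive_tool", "arguments": {"plan": [[0,0,0,0,0,6,-1],[0,0,0,0,0,6,-1],[0,0,0,0,0,6,-1],[0,0,0,0,0,6,-1],[0,0,0,0,0,6,-1],[0,0,0,0,0,6,-1],[0,0,0,0,0,6,-1],[0,0,0,0,0,6,-1],[0,0,0,0,0,6,-1],[0,0,0,0,0,6,-1]]}}

```text
t: 16.95
tcp_pos: [0.5632, -0.2235, 0.1619]
tool_rot: [0.998, 0.058, 0.004, 0.003]
force: [2.1, -0.7, 2.7]
finger_gap: 0.442
gripper_force: 50.3
```

Request:
{"name": "drive_tool", "arguments": {"plan": [[0,0,0,0,0,6,-1],[0,0,0,0,0,6,-1],[0,0,0,0,0,5,-1],[0,0,0,0,0,4,-1],[0,0,0,0,0,3,-1],[0,0,0,0,0,2,-1],[0,0,0,0,0,1,-1],[0,0,0,0,0,0,-1],[0,0,0,0,0,0,-1]]}}

```text
t: 17.85
tcp_pos: [0.5632, -0.224, 0.162]
tool_rot: [0.985, -0.174, 0.005, 0.003]
force: [3.8, -3.7, -0.3]
finger_gap: 0.446
gripper_force: 50.1
```

```bash
cat > car.py <<'E'
from place import *
def fit(cy):
  for n in('side','top'):
    w=cloud(snap(n)); z=w[...,2]; c=np.array([.5605,cy[n]]); d=w[...,:2]-c; r=np.hypot(d[...,0],d[...,1])
    m=(r>.06)&(r<.125)&(z>.11)&(z<.122); a=np.degrees(np.arctan2(d[m][:,1],d[m][:,0]))
    # cluster caps by angle
    k=cv2.connectedComponentsWithStats(m.astype(np.uint8),connectivity=4)
    for i in range(1,k[0]):
        if k[2][i,4]>60:
            p=w[k[1]==i]; cc,rr=cv2.minEnclosingCircle((p[:,:2]*1000).astype(np.float32)); cc=np.array(cc)/1000-c; print(n,'cap',np.round(cc,4),round(rr,1),k[2][i,4],np.degrees(np.arctan2(cc[1],cc[0])).round(1))
    m=(r>.06)&(r<.125)&(z>.125)&(z<.175)&(d[...,0]<0)
    p=w[m]; 
    if len(p)>20:
        for lo in(.125,.145,.158):
            q=p[p[:,2]>lo]; cc,rr=cv2.minEnclosingCircle((q[:,:2]*1000).astype(np.float32)); cc=np.array(cc)/1000-c; print(n,'mill',cc.round(4),round(rr,1),len(q),np.degrees(np.arctan2(-cc[1],-cc[0])).round(2))
if __name__=='__main__':
  fit({'side':-.227,'top':-.2236}); s=manip.sense(); print(s['q'],s['tcp_pos'],s['force'],R.from_quat(s['tool_rot']).as_matrix()[:,1])
  for n in('side','top'):
    im=cv2.cvtColor(load(n)['image'],cv2.COLOR_RGB2BGR); cv2.imwrite(f'pics/c{n}.png',cv2.resize(im[120:320,200:450],(400,320)))
  cv2.imwrite('pics/c1.png',np.hstack([cv2.imread(f'pics/c{n}.png') for n in('side','top')]))
E
python3 car.py
```

```text
side cap [0.0432 0.0863] 24.5 125 63.4
side cap [0.0955 0.0079] 24.9 111 4.7
side cap [-0.0517  0.075 ] 25.2 141 124.6
side cap [ 0.0547 -0.0763] 24.5 142 -54.4
side cap [-0.0962 -0.0086] 21.3 67 -174.9
side cap [-0.0414 -0.0866] 22.0 163 -115.6
side mill [-0.0953 -0.0091] 23.0 238 5.49
side mill [-0.0954 -0.0095] 20.8 133 5.69
side mill [-0.0985 -0.0089] 9.9 17 5.14
top cap [0.0945 0.008 ] 21.1 174 4.8
top cap [0.0408 0.086 ] 20.9 159 64.6
top cap [-0.0532  0.0796] 20.2 138 123.8
[-0.56191929  0.60175183  1.56506852 -0.00202126  0.96430825  1.35941273] [ 0.56318632 -0.22398243  0.1619213 ] [ 3.60629975 -4.30154356  0.5005314 ] [-0.34234215 -0.93956755  0.00383076]
```

View pics/c1.png

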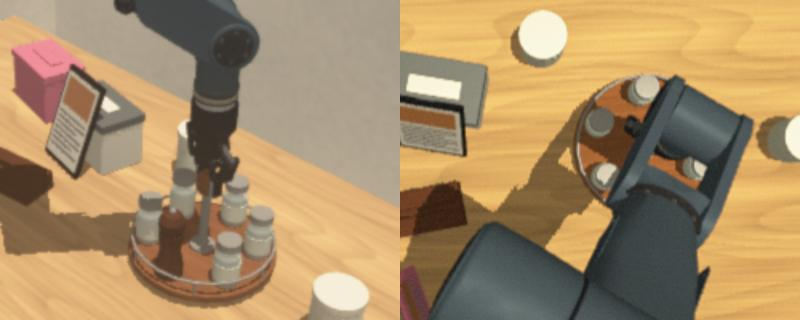

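The mill has come round to the front, at (172,235) in the side view, and nothing has shifted. The mean over the mill and jars puts the rest at 4.6°, so I finish the turn and relax the sideways load.

Request:
{"name": "drive_tool", "arguments": {"plan": [[0.001,0.001,0,0,0,1,-1],[0,0,0,0,0,1.6,-1],[0,0,0,0,0,1.5,-1],[0,0,0,0,0,0.5,-1],[0,0,0,0,0,0,-1],[0,0,0,0,0,0,-1],[0,0,0,0,0,0,-1]], "newtons": 60}}

```text
t: 18.65
tcp_pos: [0.5631, -0.2241, 0.162]
tool_rot: [0.977, -0.214, 0.004, 0.002]
force: [4.6, -2.4, 1.9]
finger_gap: 0.444
gripper_force: 59.9
```

```bash
python3 car.py; python3 - <<'E'
from place import *
w=cloud(load('side'));q=(w-O); m=(abs(q@h)<.05)&(abs(q@f-.0055)<.012)&(q@u>.02)&(q@u<.19)
p=w[m];c=p.mean(0);v=np.linalg.svd(p-c,full_matrices=False)[2][2];v*=np.sign(v[2])
print('tablet',(c-O)@f,np.degrees(np.arcsin(v[2])),np.degrees(np.arctan2(-v[1],-v[0])))
E
```

```text
side cap [0.0472 0.0824] 23.0 106 60.2
side cap [ 0.0961 -0.0018] 23.5 127 -1.1
side cap [-0.0475  0.084 ] 24.1 135 119.5
side cap [ 0.049  -0.0836] 23.9 152 -59.6
side cap [-0.0965 -0.0016] 20.7 72 -179.1
side cap [-0.0464 -0.0831] 23.3 163 -119.2
side mill [-0.0954 -0.0018] 22.9 231 1.07
side mill [-0.0968 -0.0035] 19.5 128 2.05
side mill [-0.094   0.0003] 6.0 16 -0.2
top cap [0.0948 0.0009] 20.3 148 0.5
top cap [0.0475 0.0825] 20.8 177 60.1
top cap [-0.0484 -0.0739] 18.2 81 -123.2
top cap [-0.0473  0.0827] 20.4 155 119.8
[-5.62488461e-01  6.02331283e-01  1.56353035e+00 -1.05349596e-03
  9.67581312e-01  1.43995063e+00] [ 0.56311708 -0.22407464  0.16197148] [ 4.85711973 -2.39906548  1.12314636] [-0.41782997 -0.9085232   0.00192822]
tablet 0.003988250928279518 19.366016719295708 -11.446780093391991
```

```bash
python3 -c "
from station import manip
print(manip.sign_off())"
```

```text
the job is handed in; nothing more can be done
None
```

The job is handed in after about 19 s of the 69 s: the tablet leans alone on the middle of the container's front at about 19°, screen to the front, and the mill measures within about 0.5° of straight front, with the gripper still holding the carousel knob at 60 N.

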